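Set a strip tile against the flip stop of a marking board

ROBOT

A 6-joint arm with a two-finger parallel gripper is mounted at the origin on the work surface. World frame = base frame: x ahead of the robot, y to its left, z up, the work surface at z = 0. Lengths are in m, angles in degrees, forces in N, time in s.
With the tool pointing down it reaches from about 0.35 to 0.85 m from the base axis. Payload 8.1 kg.
Tool frame: the origin (TCP) lies at the very end of the fingers, on their centre line; the grasp point (between the pads) lies 19 mm behind it; z points along the fingers, y is the direction in which the jaws open and shut (so a half turn about z gives the same grasp; the last joint's range is limited). The gripper opens to 93 mm and grips with 3 to 60 N. Pads are 15 mm wide; open, the fingers measure 128 mm over their backs; the gripper's body (75 mm by 188 mm) begins 65 mm behind the grasp point.
Start: joints at [-70.382, 7.471, 85.268, -0, 87.261, -4.893], TCP at [0.249, -0.546, 0.219] pointing down, gripper open.
Joint ranges: [-169.43, 169.43], [-51.17, 129.36], [1.28, 143.12], [-76.62, 256.62], [0, 156.53], [-152.29, 152.29]. Speed limits (degrees/s): [136.94, 136.94, 159.86, 180, 180, 180].

INTERFACE

Orientations are given as [roll, pitch, yaw] about the fixed x, y, z axes, in that order (R = Rz(yaw) Ry(pitch) Rx(roll)).
In Python, from rig import readout, viewer, arm gives the robot as it stands.
- The arm moves only by the shell command python3 -m creep 'ROWS' [FORCE]. ROWS is JSON, a list of rows, each an object of numbers: "x", "y", "z": the shift along the world's x, y, z in m; "roll": the turn about the world's z in rad; "grip": the closure, from -1 (fully open) to 1 (shut), so that 0 is half open. A call has 1 to 12 rows; each row shifts and turns the commanded pose from where the row before left it; what a row does not reach is not made up. A row lasts 1/12 s, in which the tool goes at most 41.7 mm and 7.16 degrees, less where a joint would pass 70% of its speed; a pose out of reach is approached as far as the arm can. A call is refused whole if a number of a shift passes 0.0417 or a number of a turn 0.125, either way. A call with a gripper value outside its range is refused whole. The fingers move at their own pace and stop on an object; FORCE is the grip in N (left out, the last holds). Time passes only in rows, so rows that do not move let the fingers close. It gives the time, the measured TCP pose, the force and the opening at its end, in the units of the state.
- readout.read_state(): the state, without advancing time (a new reading comes with each control period).
- viewer.get_image(name): name is "side" or "top"; returns a dict with "frame" (480x640x3 uint8, blue, green, red), "fx", "fy", "cx", "cy" (pixels), "k1" (the pictures are not rectified: a ray, as slopes to the right and down, at radius r is drawn at 1 + k1 r^2 times it, then the intrinsics apply), "extrinsics" (4x4, takes a point from camera to world coordinates). Camera axes: x right, y down, z forward; pixel columns grow to the right and rows downward; lengths in m; the calibration is good to about 2 mm. A picture is of the moment at which its call begins. There is no depth.
- arm.sign_off(): hands the job in, once; it reports no verdict.
The state is a dict: "t": time; "joint_pos": joint angles; "qvel": joint speeds; "joint_torque": joint torques, N m; "position": TCP position; "orientation": TCP orientation; "ft_force": force on the tool from outside, world axes, zero at the start; "moment": the same for the moment, N m; "opening": finger opening in m.
Only numpy, scipy, OpenCV 4.12 (cv2) and the standard library are available. Lean on these libraries where they do the work, as an engineer would, in place of code of your own. Each camera call takes 0.05 s, during which the arm holds its last target. There are 200 camera calls.

TASK

On the pottery marking board, flip the raised steel stop on the fence fully down across the track. Then slide the long clay tile, without lifting it, flush along the fence until its end meets the stop's sprung buffer, and press it firmly home (8 N or so) for a second, but not so hard that the stop is shoved along its fence. Leave the tile there, touching the buffer and flush with the fence, and do not disturb the small clay disc and wooden rib that lie on the board.

Things in the scene. Friction and masses are not known exactly. Their poses are not given: they have to be found in the camera images.
- jig: fixed level wooden board, x -120 to +100 mm, y -250 to +250 mm of its frame, top face 18 mm above its origin (origin on the table). An aluminium fence 18 mm thick, 22 mm high above the board, runs along its full y length; its face towards the robot is the plane x = +50 mm (back face +68). Tiles slide on the board in +y along that face, towards the stop.
- flag (a joint): angle of the flip stop about its hinge, which runs along the board's y above the fence. 0 = fully down: level, against its end stop, blocking the track. It starts raised at 1.7 to 2.0 rad, past upright, leaning away from the robot (upper limit 2.05). Stiff hinge (0.08 N m of friction): stays at any angle where it is left.
- carriage: dark steel block on the fence, carrying the flip stop; 46 mm along y, reaching 37 mm behind the hinge, 2 mm above it. Origin: middle of the hinge axis, 28 mm above the board top, at x = +59 mm of the board, axes as the board's. Held to the fence by friction only: a push along y of over about 12 N shoves it along and spoils the setting. Flag, screw and buffer count as part of it.
- flag_tab (a point): point on the steel stop arm's thin end tab, 80 mm from the hinge; at angle a it is at hinge + (-80 cos a, 0, 80 sin a) mm in board axes. Arm 16 mm wide in y, 6 thick, 90 long, mid thickness on the hinge axis; 12 to 56 mm from the hinge a blade hangs 25 mm below it, 3 mm clear of the board when down. Raised, the blade faces the robot and the flat side faces away.
- tile: loose strip tile of plain fired clay, 50 (x) x 110 (y) x 20 mm, about 0.26 kg, lying flat on the board; origin at the centre of its underside. It starts with its middle 17 to 40 mm short of flush with the fence, turned up to 0.2 rad, on the -y side of the stop. Its long side goes flush to the fence, so its centre ends at x = +25 mm of the board frame.
- tile_nose (a point): centre of the tile's +y end face, 10 mm above its underside. It meets a 14 mm rubber buffer on a brass screw set in the stop's -y side. Each time the screw is set differently, which is not reported: with the stop down the buffer's face stands at y = -16 to -44 mm of the carriage. It springs back 3 mm under 1.2 N, then is rigid (home).
- disc: bystander: flat clay disc 48 mm across, 8 mm high, lying on the board; origin under its centre
- rib: bystander: flat wooden modelling rib 22 x 70 x 8 mm, on the board beyond the stop; origin under its centre
There are look-alikes about, which are no part of the job. What is shaped like the tile but white is not meant.

How it is judged:
By the outcome, as a careful person would: the job done as asked, in the order asked, and still so for the second after the job is handed in, with the robot touching nothing.
It also fails if it takes over 61 s, if anything falls off the work surface, if the arm or the gripper's body presses on something with over 40 N, if the wrist force passes 120 N, or if a joint passes its speed limit or range.

## Working session

There is one attempt and no reset: what is moved stays moved. The work goes in short steps, Python scripts to look and compute and a shell command to move; the robot and the scene stay as the last step left them, time stands still between calls to the robot, and variables do not carry over. Pictures are saved under pics/ and viewed, about 8 in all and at most 12, crops included, and the job is handed in when it is done.

```bash
ls; mkdir -p pics; cat > h.py <<'E'
import numpy as np, cv2
from rig import readout, viewer, arm
def K(im): return np.array([[im['fx'],0,im['cx']],[0,im['fy'],im['cy']],[0,0,1.]]), np.array([im['k1'],0,0,0,0.])
def ray(im,uv):
    k,d=K(im); p=cv2.undistortPoints(np.array(uv,float).reshape(-1,1,2),k,d).reshape(-1,2)
    T=np.array(im['extrinsics']); return T[:3,3], np.c_[p,np.ones(len(p))]@T[:3,:3].T
def plane(im,uv,z):
    o,d=ray(im,uv); return o+d*((z-o[2])/d[:,2])[:,None]
def proj(im,P):
    k,d=K(im); T=np.linalg.inv(np.array(im['extrinsics']))
    return cv2.projectPoints(np.array(P,float).reshape(-1,3),cv2.Rodrigues(T[:3,:3])[0],T[:3,3],k,d)[0].reshape(-1,2)
def tri(i1,u1,i2,u2):
    o1,d1=ray(i1,[u1]);o2,d2=ray(i2,[u2]);d1=d1[0];d2=d2[0]
    s=np.linalg.lstsq(np.c_[d1,-d2],o2-o1,rcond=None)[0]
    a=o1+s[0]*d1;b=o2+s[1]*d2; return (a+b)/2,np.linalg.norm(a-b)
E
python3 - <<'E'
from h import *
for n in('top','side'):
    im=viewer.get_image(n); cv2.imwrite(f'pics/{n}0.png',im['frame']); np.save(f'pics/{n}0.npy',im,allow_pickle=True)
    print(n,im['fx'],im['k1'],np.round(im['extrinsics'],3).tolist())
s=readout.read_state();print(s)
E
```

```text
pics
top 483.50022358294024 -0.0707410154111854 [[-0.023, -0.99, 0.138, 0.421], [-0.999, 0.019, -0.034, -0.008], [0.031, -0.138, -0.99, 0.85], [0.0, 0.0, 0.0, 1.0]]
side 526.49712591047 -0.10976044270174225 [[-0.964, -0.147, 0.221, 0.309], [-0.265, 0.493, -0.829, 0.804], [0.013, -0.857, -0.514, 0.569], [0.0, 0.0, 0.0, 1.0]]
{'t': 0.1, 'joint_pos': array([-7.03816571e+01,  7.51278878e+00,  8.53232050e+01, -1.25587458e-03,
        8.72626357e+01, -4.89247611e+00]), 'qvel': array([-0.01857945, -0.11025531, -0.10899622,  0.02391044,  0.05914335,
       -0.00102671]), 'joint_torque': array([ 7.61870033e-04, -5.61342001e+01, -4.93094766e+01,  7.69340806e-02,
        2.91058305e-02, -8.35673632e-05]), 'position': array([ 0.24875989, -0.54542348,  0.21766985]), 'orientation': array([-1.79901623e+02, -7.16195107e-03,  2.45108739e+01]), 'ft_force': array([-0.17646757, -0.41245353,  1.2429833 ]), 'moment': array([ 0.02649454, -0.04367476,  0.01446241]), 'opening': 0.09297692499147402}
```

View pics/top0.png

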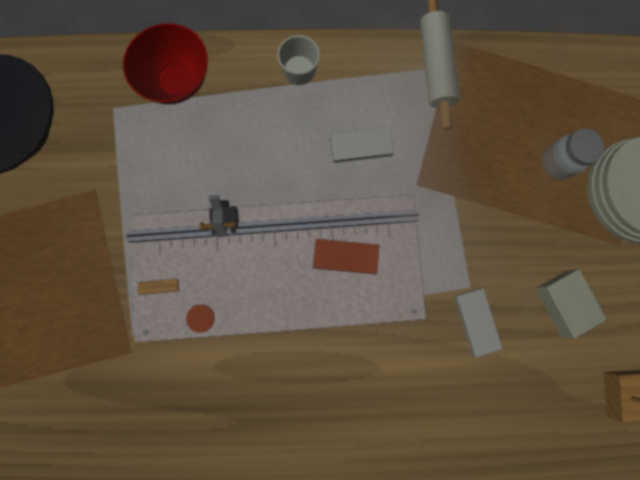

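View pics/side0.png

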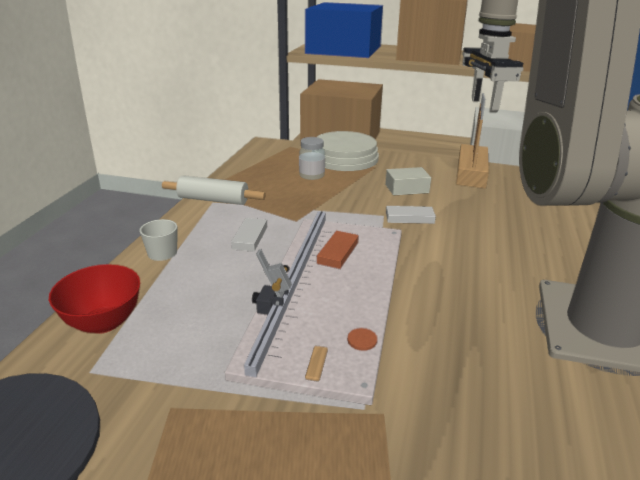

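Top view: the board spans (133,341), (425,319) and the far edge at about (415,196). The red tile is around (346,256), the carriage around (225,215), the disc at (200,318) and the rib at (158,286). Next I measure them and take enlarged crops.

```bash
python3 - <<'E'
from h import *
t=np.load('pics/top0.npy',allow_pickle=True).item(); s=np.load('pics/side0.npy',allow_pickle=True).item()
print('corners',plane(t,[(133,341),(425,319),(415,196),(132,213)],.018).round(4).tolist())
print('side corners',plane(s,[(375,387),(400,230)],.018).round(4).tolist())
print('fence face top edge',plane(t,[(128,240),(418,219)],.040).round(4).tolist())
for n,im in(('top',t),('side',s)):
    hsv=cv2.cvtColor(im['frame'],cv2.COLOR_BGR2HSV)
    m=cv2.inRange(hsv,(0,110,60),(12,255,255))
    for c in cv2.findContours(m,cv2.RETR_EXTERNAL,cv2.CHAIN_APPROX_NONE)[0]:
        if cv2.contourArea(c)<300: continue
        print(n,cv2.contourArea(c),cv2.minAreaRect(c))
        if n=='top' :
            P=plane(im,c.reshape(-1,2),.038)[:,:2].astype(np.float32)
            r=cv2.minAreaRect(P*1000); print('  world mm',r, cv2.boxPoints(r).round(1).tolist())
a=t['frame'][170:270,170:290]; b=s['frame'][235:325,235:315]
a=cv2.resize(a,None,fx=5,fy=5,interpolation=2);b=cv2.resize(b,None,fx=5,fy=5,interpolation=2)
cv2.imwrite('pics/ca.png',cv2.convertScaleAbs(a,alpha=1.6));cv2.imwrite('pics/cb.png',cv2.convertScaleAbs(b,alpha=1.3))
E
```

```text
corners [[0.3687, 0.2836, 0.018], [0.3947, -0.2144, 0.018], [0.611, -0.2077, 0.018], [0.5892, 0.2911, 0.018]]
side corners [[0.3683, 0.2646, 0.018], [0.3985, -0.208, 0.018]]
fence face top edge [[0.5384, 0.2885, 0.04], [0.5654, -0.2055, 0.04]]
top 540.5 ((200.0, 318.0), (26.0, 26.0), 90.0)
  world mm ((405.9088439941406, 165.71754455566406), (43.386043548583984, 42.69610595703125), 88.96859741210938) [[384.20001220703125, 144.39999389648438], [426.8999938964844, 143.60000610351562], [427.6000061035156, 187.0], [385.0, 187.8000030517578]]
top 1710.0 ((345.6674499511719, 255.99215698242188), (63.33247756958008, 28.584941864013672), 5.440331935882568)
  world mm ((504.4347229003906, -79.14794158935547), (107.30140686035156, 48.642051696777344), 83.33623504638672) [[474.1000061035156, -129.60000610351562], [522.4000244140625, -135.3000030517578], [534.7999877929688, -28.700000762939453], [486.5, -23.0]]
top 5272.0 ((164.90000915527344, 62.29998779296875), (78.26236724853516, 86.31221771240234), 63.43495178222656)
  world mm ((862.5613403320312, 236.2042236328125), (155.19137573242188, 155.18069458007812), 25.413122177124023) [[759.2000122070312, 273.0], [825.7999877929688, 132.8000030517578], [965.9000244140625, 199.39999389648438], [899.4000244140625, 339.6000061035156]]
side 461.0 ((362.0, 338.5), (28.0, 21.0), 0.0)
side 4735.5 ((94.0, 298.5), (69.0, 92.0), 90.0)
side 887.5 ((336.80767822265625, 248.53843688964844), (25.793560028076172, 44.93071746826172), 33.6900634765625)
```

View pics/ca.png

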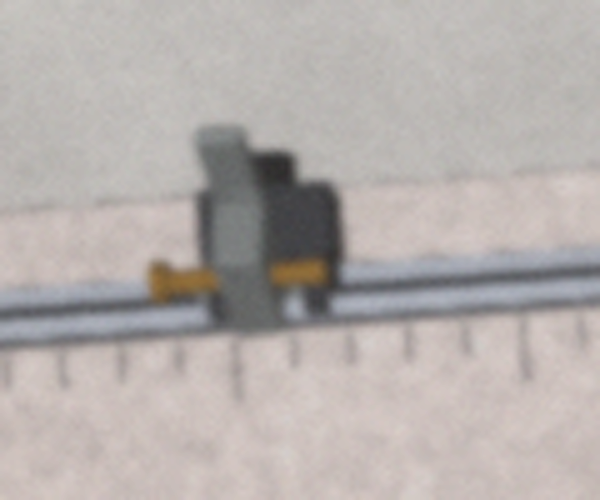

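View pics/cb.png

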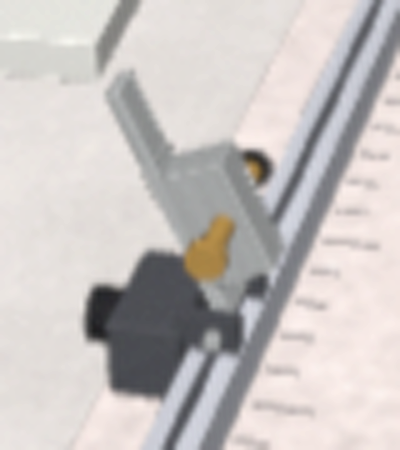

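The crops show the arm tip at about (214.4,196) in the top view and (259,250) in the side view. The hinge end is at about (220,234), and the carriage body spans u = 210–238. Next I triangulate these points and check them against the given sizes.

```bash
cat >> h.py <<'E'
X=np.array([.9985,.0546,0]);Y=np.array([-.0546,.9985,0]);O=np.array([.5015,.0387,0])
def b(p): d=np.array(p)-O; return np.stack([d@X,d@Y,d[...,2]],-1)
def w(q): q=np.array(q); return O+q[...,:1]*X+q[...,1:2]*Y+q[...,2:]*np.array([0,0,1.])
E
python3 - <<'E'
from h import *
t=np.load('pics/top0.npy',allow_pickle=True).item(); s=np.load('pics/side0.npy',allow_pickle=True).item()
p,e=tri(t,(214.4,195.8),s,(259.5,250)); print('tip',p.round(4),b(p).round(4),e)
print('arm at hinge b',b(plane(t,[(220.5,234)],.046)).round(4))
print('body sides b',b(plane(t,[(210.5,212),(238,210),(237,232),(211.5,234)],.048)).round(4).tolist())
print('disc',b(plane(t,[(200,318)],.026)).round(4),'rib',b(plane(t,[(158,286.5)],.026)).round(4))
print('tile', b([.5044,-.0791,.038]))
p,e=tri(t,(170+158/5,170+283/5),s,(235+207/5,235+258/5)); print('screwhead',b(p).round(4),e)
p,e=tri(t,(170+325/5,170+271/5),s,(235+258/5,235+167/5)); print('buffer',b(p).round(4),e)
E
```

```text
tip [0.5909 0.1262 0.1277] [0.094  0.0825 0.1277] 0.0006849587568084541
arm at hinge b [[0.0482 0.0895 0.046 ]]
body sides b [[0.0865, 0.1041, 0.048], [0.0865, 0.0578, 0.048], [0.0492, 0.0615, 0.048], [0.049, 0.1042, 0.048]]
disc [[-0.0887  0.1346  0.026 ]] rib [[-0.0307  0.2033  0.026 ]]
tile [-0.00353623 -0.11778164  0.038     ]
screwhead [0.057  0.1133 0.0823] 0.0011362472152590247
buffer [0.0558 0.0593 0.0833] 0.000843850392266191
```

Tip: 89 mm from the hinge (given 90), angle 1.97 rad. Tile: 28.5 mm short of flush and turned -0.17 rad. Carriage at board y ≈ 82 mm. These all fit the given values. Now I move behind the flag with the gripper shut.

```bash
python3 -m creep '[{"x":0.015,"y":0.028,"roll":-0.0155,"grip":1},{"x":0.015,"y":0.028,"roll":-0.0155,"grip":1},{"x":0.015,"y":0.028,"roll":-0.0155,"grip":1},{"x":0.015,"y":0.028,"roll":-0.0155,"grip":1},{"x":0.015,"y":0.028,"roll":-0.0155,"grip":1},{"x":0.015,"y":0.028,"roll":-0.0155,"grip":1},{"x":0.015,"y":0.028,"roll":-0.0155,"grip":1},{"x":0.015,"y":0.028,"roll":-0.0155,"grip":1},{"x":0.015,"y":0.028,"roll":-0.0155,"grip":1},{"x":0.015,"y":0.028,"roll":-0.0155,"grip":1},{"x":0.015,"y":0.028,"roll":-0.0155,"grip":1},{"x":0.015,"y":0.028,"roll":-0.0155,"grip":1}]' 20
python3 -m creep '[{"x":0.015,"y":0.028,"roll":-0.0155,"grip":1},{"x":0.015,"y":0.028,"roll":-0.0155,"grip":1},{"x":0.015,"y":0.028,"roll":-0.0155,"grip":1},{"x":0.015,"y":0.028,"roll":-0.0155,"grip":1},{"x":0.015,"y":0.028,"roll":-0.0155,"grip":1},{"x":0.015,"y":0.028,"roll":-0.0155,"grip":1},{"x":0.015,"y":0.028,"roll":-0.0155,"grip":1},{"x":0.015,"y":0.028,"roll":-0.0155,"grip":1},{"x":0.015,"y":0.028,"roll":-0.0155,"grip":1},{"x":0.015,"y":0.028,"roll":-0.0155,"grip":1},{"x":0.015,"y":0.028,"roll":-0.0155,"grip":1},{"x":0.015,"y":0.028,"roll":-0.0155,"grip":1}]'
python3 -c "
from h import *
s=readout.read_state();print(s['position'],b(s['position']),s['orientation'],s['ft_force'],s['opening'],s['joint_pos'])"
```

```text
[ 0.24875989 -0.54542348  0.21766985] [-0.28425414 -0.56944768  0.21766985] [-1.79901623e+02 -7.16195107e-03  2.45108739e+01] [-0.17646757 -0.41245353  1.2429833 ] 0.09297692499147402 [-7.03816571e+01  7.51278878e+00  8.53232050e+01 -1.25587458e-03
  8.72626357e+01 -4.89247611e+00]schema error: expected keys x, y, z, roll, grip
schema error: expected keys x, y, z, roll, grip
```

```bash
python3 -m creep '[{"x":0.015,"y":0.028,"z":0,"roll":-0.0155,"grip":1},{"x":0.015,"y":0.028,"z":0,"roll":-0.0155,"grip":1},{"x":0.015,"y":0.028,"z":0,"roll":-0.0155,"grip":1},{"x":0.015,"y":0.028,"z":0,"roll":-0.0155,"grip":1},{"x":0.015,"y":0.028,"z":0,"roll":-0.0155,"grip":1},{"x":0.015,"y":0.028,"z":0,"roll":-0.0155,"grip":1},{"x":0.015,"y":0.028,"z":0,"roll":-0.0155,"grip":1},{"x":0.015,"y":0.028,"z":0,"roll":-0.0155,"grip":1},{"x":0.015,"y":0.028,"z":0,"roll":-0.0155,"grip":1},{"x":0.015,"y":0.028,"z":0,"roll":-0.0155,"grip":1},{"x":0.015,"y":0.028,"z":0,"roll":-0.0155,"grip":1},{"x":0.015,"y":0.028,"z":0,"roll":-0.0155,"grip":1}]' 20
python3 -m creep '[{"x":0.015,"y":0.028,"z":0,"roll":-0.0155,"grip":1},{"x":0.015,"y":0.028,"z":0,"roll":-0.0155,"grip":1},{"x":0.015,"y":0.028,"z":0,"roll":-0.0155,"grip":1},{"x":0.015,"y":0.028,"z":0,"roll":-0.0155,"grip":1},{"x":0.015,"y":0.028,"z":0,"roll":-0.0155,"grip":1},{"x":0.015,"y":0.028,"z":0,"roll":-0.0155,"grip":1},{"x":0.015,"y":0.028,"z":0,"roll":-0.0155,"grip":1},{"x":0.015,"y":0.028,"z":0,"roll":-0.0155,"grip":1},{"x":0.015,"y":0.028,"z":0,"roll":-0.0155,"grip":1},{"x":0.015,"y":0.028,"z":0,"roll":-0.0155,"grip":1},{"x":0.015,"y":0.028,"z":0,"roll":-0.0155,"grip":1},{"x":0.015,"y":0.028,"z":0,"roll":-0.0155,"grip":1}]'
echo; cat > st.py <<'E'
from h import *
np.set_printoptions(suppress=True,precision=4)
s=readout.read_state();print(s['t'],s['position'],'board',b(s['position']),s['orientation'],'F board',s['ft_force']@X,s['ft_force']@Y,s['ft_force'][2],s['opening'])
E
python3 st.py
```

```text
t: 1.1
position: [0.4292, -0.2083, 0.2183]
orientation: [-180.0, 0.0, 13.8]
ft_force: [1.0, 0.5, 0.5]
opening: 0.0177
t: 2.1
position: [0.6092, 0.1276, 0.218]
orientation: [180.0, 0.1, 3.2]
ft_force: [0.7, -0.7, 0.2]
opening: 0.0003

2.1 [0.6092 0.1276 0.218 ] board [0.1123 0.0829 0.218 ] [179.993    0.0518   3.1566] F board 0.660590841936176 -0.7592082158489024 0.16520276990730864 0.0002937695287733536
```

```bash
python3 -m creep '[{"x":0,"y":0,"z":-0.0275,"roll":0,"grip":1},{"x":0,"y":0,"z":-0.0275,"roll":0,"grip":1},{"x":0,"y":0,"z":-0.0275,"roll":0,"grip":1},{"x":0,"y":0,"z":-0.0265,"roll":0,"grip":1},{"x":-0.009,"y":-0.0005,"z":0,"roll":0,"grip":1},{"x":-0.009,"y":-0.0005,"z":0,"roll":0,"grip":1},{"x":-0.009,"y":-0.0005,"z":0.002,"roll":0,"grip":1},{"x":-0.009,"y":-0.0005,"z":0.002,"roll":0,"grip":1},{"x":-0.009,"y":-0.0005,"z":0.002,"roll":0,"grip":1},{"x":0,"y":0,"z":0,"roll":0,"grip":1},{"x":0,"y":0,"z":0,"roll":0,"grip":1}]'; python3 st.py
```

```text
t: 3.02
position: [0.5641, 0.1237, 0.1166]
orientation: [-180.0, -0.1, 3.2]
ft_force: [-0.1, -0.1, 0.8]
opening: 0.0006
3.0167 [0.5641 0.1237 0.1166] board [0.0672 0.0814 0.1166] [-179.9911   -0.0889    3.2048] F board -0.06553292698495675 -0.06678233065846566 0.7890078674365105 0.0006148728418506594
```

```bash
python3 -m creep '[{"x":-0.011,"y":-0.0006,"z":-0.001,"roll":0,"grip":1},{"x":-0.011,"y":-0.0006,"z":-0.003,"roll":0,"grip":1},{"x":-0.011,"y":-0.0006,"z":-0.004,"roll":0,"grip":1},{"x":-0.009,"y":-0.0005,"z":-0.007,"roll":0,"grip":1},{"x":-0.009,"y":-0.0005,"z":-0.008,"roll":0,"grip":1},{"x":-0.009,"y":-0.0005,"z":-0.009,"roll":0,"grip":1},{"x":-0.005,"y":-0.0003,"z":-0.010,"roll":0,"grip":1},{"x":-0.003,"y":-0.0002,"z":-0.010,"roll":0,"grip":1},{"x":-0.002,"y":0,"z":-0.010,"roll":0,"grip":1},{"x":0,"y":0,"z":-0.003,"roll":0,"grip":1},{"x":0,"y":0,"z":0,"roll":0,"grip":1}]'; python3 st.py; python3 - <<'E'
from h import *
im=viewer.get_image('side'); cv2.imwrite('pics/s1.png',cv2.resize(im['frame'][180:400,200:420],None,fx=2.7,fy=2.7))
E
```

```text
t: 3.93
position: [0.4933, 0.1197, 0.0497]
orientation: [180.0, 0.1, 3.2]
ft_force: [-0.0, -0.4, 0.3]
opening: 0.0004
3.9333 [0.4933 0.1197 0.0497] board [-0.0037  0.0813  0.0497] [179.9926   0.1128   3.1945] F board -0.06601016300229116 -0.43418645327088595 0.32528509922659143 0.0003810260128182495
```

View pics/s1.png

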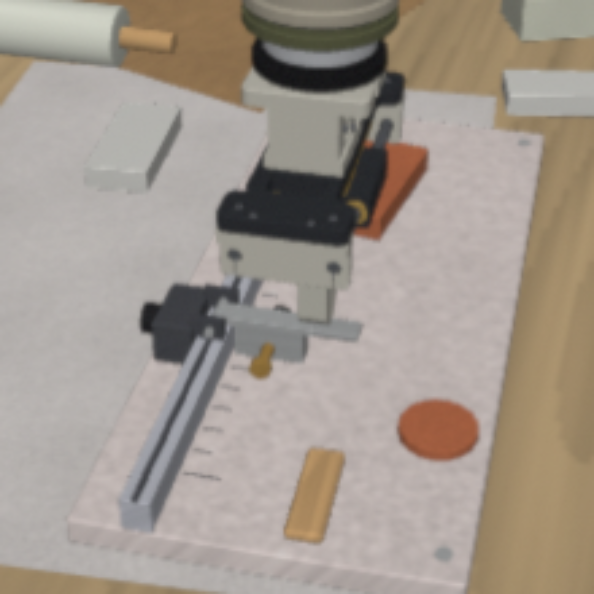

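The flag is down across the track, with the arm level at about (290,320) in the crop. Now I press it against its end stop.

```bash
python3 -m creep '[{"x":0,"y":0,"z":-0.001,"roll":0,"grip":1},{"x":0,"y":0,"z":-0.001,"roll":0,"grip":1},{"x":0,"y":0,"z":-0.001,"roll":0,"grip":1},{"x":0,"y":0,"z":0,"roll":0,"grip":1}]'; python3 st.py
```

```text
t: 4.32
position: [0.4946, 0.1198, 0.0489]
orientation: [180.0, -0.0, 3.2]
ft_force: [-5.1, -1.6, 10.8]
opening: 0.0004
4.3167 [0.4946 0.1198 0.0489] board [-0.0025  0.0814  0.0489] [179.9998  -0.0379   3.1979] F board -5.194398840753898 -1.3574856852801114 10.83979748965811 0.00043704741333448337
```

```bash
python3 -m creep '[{"x":0,"y":0,"z":0.025,"roll":0,"grip":1},{"x":0,"y":0,"z":0.025,"roll":0,"grip":1},{"x":0,"y":0,"z":0.025,"roll":0,"grip":-0.3},{"x":-0.0056,"y":-0.0252,"z":0,"roll":0,"grip":-0.3},{"x":-0.0056,"y":-0.0252,"z":0,"roll":0,"grip":-0.3},{"x":-0.0056,"y":-0.0252,"z":0,"roll":0,"grip":-0.3},{"x":-0.0056,"y":-0.0252,"z":0,"roll":0,"grip":-0.3},{"x":-0.0056,"y":-0.0252,"z":0,"roll":0,"grip":-0.3},{"x":-0.0056,"y":-0.0252,"z":0,"roll":0,"grip":-0.3},{"x":-0.0056,"y":-0.0252,"z":0,"roll":0,"grip":-0.3},{"x":-0.0056,"y":-0.0252,"z":0,"roll":0,"grip":-0.3},{"x":0,"y":0,"z":0,"roll":0,"grip":-0.3}]'; python3 st.py; python3 -m creep '[{"x":0,"y":0,"z":-0.025,"roll":0,"grip":-0.3},{"x":0,"y":0,"z":-0.025,"roll":0,"grip":-0.3},{"x":0,"y":0,"z":-0.025,"roll":0,"grip":-0.3},{"x":0,"y":0,"z":-0.012,"roll":0,"grip":-0.3},{"x":0,"y":0,"z":-0.008,"roll":0,"grip":-0.3},{"x":0,"y":0,"z":0,"roll":0,"grip":-0.3}]'; python3 st.py
```

```text
t: 5.32
position: [0.4486, -0.0854, 0.1229]
orientation: [179.9, -0.0, 3.0]
ft_force: [0.1, 0.6, 0.4]
opening: 0.0593
5.3167 [ 0.4486 -0.0854  0.1229] board [-0.0596 -0.121   0.1229] [179.8977  -0.0119   3.0353] F board 0.146389523523763 0.596858933657597 0.44970291498726406 0.05934482514034139
t: 5.82
position: [0.4479, -0.0811, 0.0259]
orientation: [-179.9, 0.2, 3.2]
ft_force: [-0.9, 0.9, -0.3]
opening: 0.0605
5.8167 [ 0.4479 -0.0811  0.0259] board [-0.0601 -0.1167  0.0259] [-179.9322    0.1659    3.2083] F board -0.8224693762493158 0.9430960718042566 -0.28744484699745687 0.060474943426233024
```

```bash
python3 -m creep '[{"x":0.004,"y":0.0002,"z":0,"roll":0,"grip":-0.3},{"x":0.004,"y":0.0002,"z":0,"roll":0,"grip":-0.3},{"x":0.004,"y":0.0002,"z":0,"roll":0,"grip":-0.3},{"x":0.004,"y":0.0002,"z":0,"roll":0,"grip":-0.3},{"x":0.004,"y":0.0002,"z":0,"roll":0,"grip":-0.3},{"x":0.004,"y":0.0002,"z":0,"roll":0,"grip":-0.3},{"x":0.004,"y":0.0002,"z":0,"roll":0,"grip":-0.3},{"x":0.004,"y":0.0002,"z":0,"roll":0,"grip":-0.3},{"x":0.004,"y":0.0002,"z":0,"roll":0,"grip":-0.3},{"x":0.004,"y":0.0003,"z":0,"roll":0,"grip":-0.3},{"x":0.004,"y":0.0003,"z":0,"roll":0,"grip":-0.3},{"x":0.001,"y":0,"z":0,"roll":0,"grip":-0.3}]'; python3 st.py;  python3 -m creep '[{"x":0.002,"y":0.0001,"z":0,"roll":0,"grip":-0.3},{"x":0.002,"y":0.0001,"z":0,"roll":0,"grip":-0.3},{"x":0.001,"y":0,"z":0,"roll":0,"grip":-0.3},{"x":0,"y":0,"z":0,"roll":0,"grip":-0.3}]'; python3 st.py
```

```text
t: 6.82
position: [0.4948, -0.0794, 0.0277]
orientation: [-180.0, -0.0, 3.2]
ft_force: [-1.6, -0.5, 1.1]
opening: 0.0608
6.8167 [ 0.4948 -0.0794  0.0277] board [-0.0131 -0.1175  0.0277] [-179.9997   -0.0235    3.2014] F board -1.6709143091634293 -0.4323657367389043 1.1044901200751938 0.06075578550576061
t: 7.15
position: [0.4983, -0.0792, 0.0274]
orientation: [-180.0, 0.1, 3.2]
ft_force: [-5.3, -0.5, 4.3]
opening: 0.0601
7.15 [ 0.4983 -0.0792  0.0274] board [-0.0097 -0.1175  0.0274] [-179.983     0.1257    3.2035] F board -5.271822680087802 -0.2548416177017739 4.321455665188922 0.06007716270777818
```

```bash
python3 -m creep '[{"x":0.001,"y":0,"z":0,"roll":0,"grip":-0.3},{"x":0.001,"y":0,"z":0,"roll":0,"grip":-0.3},{"x":0,"y":0,"z":0,"roll":0,"grip":-0.3}]'; python3 st.py;  python3 -m creep '[{"x":-0.02,"y":-0.001,"z":0,"roll":0,"grip":-0.3},{"x":-0.02,"y":-0.001,"z":0.005,"roll":0,"grip":0},{"x":0,"y":0,"z":0.025,"roll":0,"grip":1},{"x":0,"y":0,"z":0.03,"roll":0,"grip":1},{"x":0,"y":0,"z":0,"roll":0,"grip":1}]'; python3 - <<'E'
from h import *
im=viewer.get_image('side'); cv2.imwrite('pics/s2.png',cv2.resize(im['frame'][180:400,200:420],None,fx=2.7,fy=2.7))
t=viewer.get_image('top'); cv2.imwrite('pics/t2.png',t['frame']); np.save('pics/t2.npy',t,allow_pickle=True)
a=t['frame'][160:340,120:430]; cv2.imwrite('pics/t2c.png',cv2.convertScaleAbs(cv2.resize(a,None,fx=2.5,fy=2.5,interpolation=2),alpha=1.5))
E
```

```text
t: 7.4
position: [0.4983, -0.0791, 0.0271]
orientation: [-180.0, 0.4, 3.2]
ft_force: [-15.8, -0.6, 11.5]
opening: 0.0607
7.4 [ 0.4983 -0.0791  0.0271] board [-0.0096 -0.1175  0.0271] [-179.9581    0.357     3.206 ] F board -15.780301487434356 0.25634258345648353 11.479879545702277 0.06074127917371526
t: 7.82
position: [0.4647, -0.0822, 0.0934]
orientation: [179.8, -0.5, 3.2]
ft_force: [1.4, -0.2, 1.4]
opening: 0.0388
```

View pics/t2c.png

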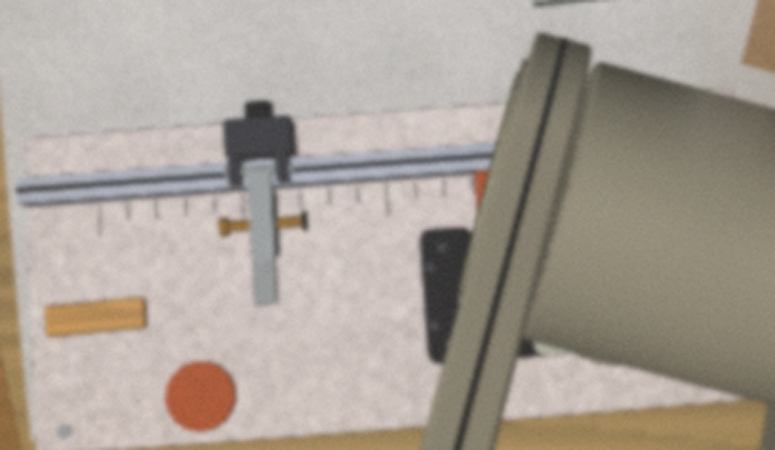

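The flag is fully across the track. Disc at crop (201,397) and rib at (95,316) haven't moved, and the buffer face is at about crop (307,220). Now I go behind the tile's tail.

```bash
python3 - <<'E'
from h import *
t=np.load('pics/t2.npy',allow_pickle=True).item()
print('buffer',b(plane(t,[(120+307/2.5,160+220/2.5)],.028)), 'arm end', b(plane(t,[(120+265/2.5,160+304/2.5)],.046)))
E
python3 st.py
python3 -m creep '[{"x":0.0123,"y":-0.015,"z":0,"roll":0,"grip":1},{"x":0.0123,"y":-0.015,"z":0,"roll":0,"grip":1},{"x":0.0123,"y":-0.015,"z":0,"roll":0,"grip":1},{"x":0.0123,"y":-0.015,"z":0,"roll":0,"grip":1},{"x":0.0123,"y":-0.015,"z":0,"roll":0,"grip":1},{"x":0.0123,"y":-0.015,"z":0,"roll":0,"grip":1},{"x":0,"y":0,"z":0,"roll":0,"grip":1},{"x":0,"y":0,"z":0,"roll":0,"grip":1}]'; python3 st.py
python3 - <<'E'
from h import *
im=viewer.get_image('side'); cv2.imwrite('pics/s3.png',cv2.resize(im['frame'][180:400,200:420],None,fx=2.7,fy=2.7))
np.save('pics/s3.npy',im,allow_pickle=True)
E
```

```text
buffer [[0.02415873 0.05567521 0.028     ]] arm end [[-0.03207819  0.08444656  0.046     ]]
7.9167 [ 0.4628 -0.0817  0.0894] board [-0.0452 -0.1181  0.0894] [179.9229  -0.2427   3.193 ] F board -0.6514450423530761 0.2911196991239398 -0.055915575373883586 0.03002256262863485
t: 8.58
position: [0.5344, -0.1713, 0.0859]
orientation: [-179.9, 0.1, 3.1]
ft_force: [-0.8, -0.1, 0.1]
opening: 0.0005
8.5833 [ 0.5344 -0.1713  0.0859] board [ 0.0214 -0.2115  0.0859] [-179.9319    0.1172    3.1417] F board -0.7585386378714142 -0.09156601368189476 0.13421189734662187 0.0004989546522862861
```

View pics/s3.png

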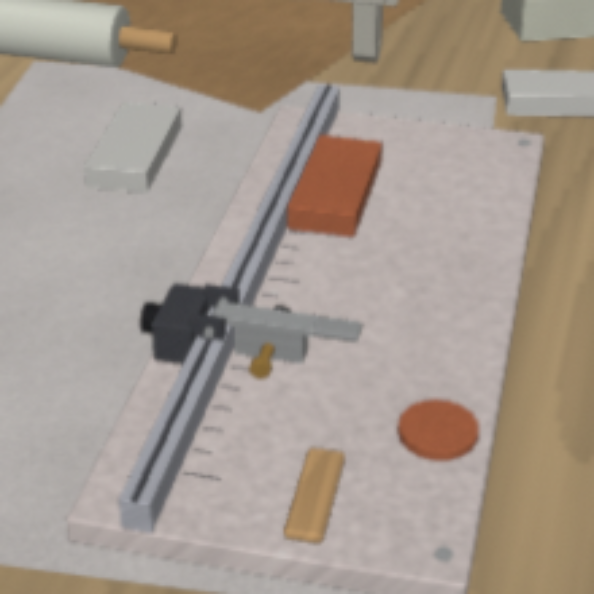

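Side view: the tile lies along the fence, with top corners at crop (289,213), (352,221), (382,143) and (319,139). I check those, then lower behind the tail.

```bash
python3 - <<'E'
from h import *
s=np.load('pics/s3.npy',allow_pickle=True).item()
c=np.array([(289,213),(352,221),(382,143),(319,139)])/2.7+[200,180]
print(b(plane(s,c,.038)).round(4).tolist())
E
python3 -m creep '[{"x":0.002,"y":0,"z":-0.02,"roll":0,"grip":1},{"x":0.001,"y":0,"z":-0.02,"roll":0,"grip":1},{"x":0,"y":0,"z":-0.012,"roll":0,"grip":1},{"x":0,"y":0,"z":-0.006,"roll":0,"grip":1},{"x":0,"y":0,"z":0,"roll":0,"grip":1}]'; python3 st.py
```

```text
[[0.0455, -0.0481, 0.038], [0.0004, -0.048, 0.038], [-0.0003, -0.1624, 0.038], [0.0479, -0.1572, 0.038]]
t: 9.05
position: [0.5361, -0.17, 0.0276]
orientation: [-179.9, 0.2, 3.2]
ft_force: [0.1, -0.4, 0.2]
opening: 0.0006
9.05 [ 0.5361 -0.17    0.0276] board [ 0.0231 -0.2103  0.0276] [-179.8975    0.1998    3.2261] F board 0.08916655127245829 -0.37434723492177724 0.20093315236436465 0.0005761204429210424
```

```bash
python3 -m creep '[{"x":-0.0003,"y":0.006,"z":0,"roll":0,"grip":1},{"x":-0.0003,"y":0.006,"z":0,"roll":0,"grip":1},{"x":-0.0003,"y":0.006,"z":0,"roll":0,"grip":1},{"x":-0.0003,"y":0.006,"z":0,"roll":0,"grip":1},{"x":-0.0003,"y":0.006,"z":0,"roll":0,"grip":1},{"x":-0.0003,"y":0.006,"z":0,"roll":0,"grip":1},{"x":-0.0003,"y":0.006,"z":0,"roll":0,"grip":1},{"x":-0.0003,"y":0.006,"z":0,"roll":0,"grip":1},{"x":-0.0003,"y":0.006,"z":0,"roll":0,"grip":1},{"x":-0.0003,"y":0.006,"z":0,"roll":0,"grip":1},{"x":-0.0003,"y":0.006,"z":0,"roll":0,"grip":1},{"x":-0.0003,"y":0.006,"z":0,"roll":0,"grip":1}]'; python3 st.py
python3 -m creep '[{"x":-0.0003,"y":0.006,"z":0,"roll":0,"grip":1},{"x":-0.0003,"y":0.006,"z":0,"roll":0,"grip":1},{"x":-0.0003,"y":0.006,"z":0,"roll":0,"grip":1},{"x":-0.0003,"y":0.006,"z":0,"roll":0,"grip":1},{"x":-0.0003,"y":0.006,"z":0,"roll":0,"grip":1},{"x":-0.0003,"y":0.006,"z":0,"roll":0,"grip":1},{"x":-0.0003,"y":0.005,"z":0,"roll":0,"grip":1},{"x":-0.0003,"y":0.004,"z":0,"roll":0,"grip":1},{"x":-0.0003,"y":0.004,"z":0,"roll":0,"grip":1},{"x":0,"y":0,"z":0,"roll":0,"grip":1},{"x":0,"y":0,"z":0,"roll":0,"grip":1}]'; python3 st.py
```

```text
t: 10.05
position: [0.5347, -0.0992, 0.0302]
orientation: [179.9, -0.0, 3.2]
ft_force: [-0.8, -6.5, 5.0]
opening: 0.0006
10.05 [ 0.5347 -0.0992  0.0302] board [ 0.0256 -0.1395  0.0302] [179.9463  -0.041    3.1931] F board -1.1554842801920082 -6.441289786489103 5.015206544577424 0.0005649090382263798
t: 10.97
position: [0.5319, -0.0497, 0.0301]
orientation: [-180.0, -0.0, 3.2]
ft_force: [-0.4, -1.8, 5.9]
opening: 0.0005
10.9667 [ 0.5319 -0.0497  0.0301] board [ 0.0255 -0.0899  0.0301] [-179.9945   -0.0343    3.2108] F board -0.5307549567482053 -1.7625302503854976 5.870511674937067 0.0004720521573533423
```

The vertical force of 5.9 N is unexpected, so I look before pressing.

```bash
python3 -m creep '[{"x":0,"y":0,"z":0,"roll":0,"grip":1},{"x":0,"y":0,"z":0,"roll":0,"grip":1}]'; python3 - <<'E'
from h import *
im=viewer.get_image('side'); cv2.imwrite('pics/s4.png',cv2.resize(im['frame'][200:340,240:400],None,fx=4,fy=4,interpolation=2))
np.save('pics/s4.npy',im,allow_pickle=True)
s=readout.read_state(); print(s['ft_force'],s['moment'],s['position'],s['joint_torque'])
E
```

```text
t: 11.13
position: [0.5319, -0.0497, 0.0301]
orientation: [-180.0, -0.0, 3.2]
ft_force: [-1.3, -1.2, 6.2]
opening: 0.0003
[-0.16213442 -1.52998997  6.15015985] [-0.17283076  0.16104514 -0.0375821 ] [ 0.53188455 -0.0497053   0.0300854 ] [ 9.02141444e-01 -4.69192386e+01 -4.05761290e+01  5.51855620e-01
 -2.57746736e-01  1.15327653e-02]
```

View pics/s4.png

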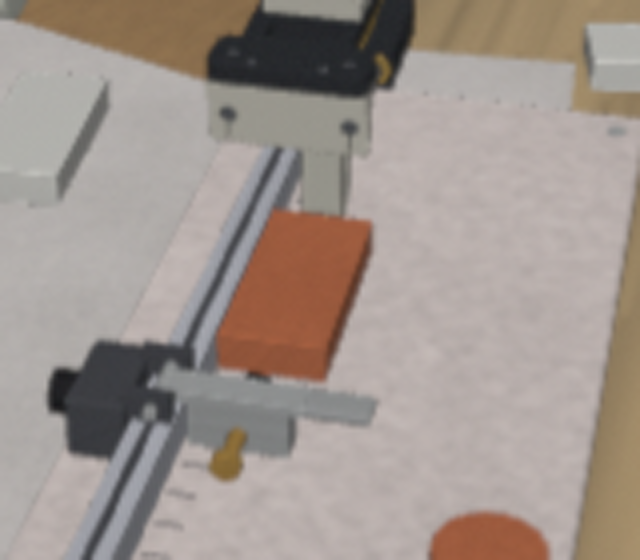

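```bash
python3 -m creep '[{"x":0,"y":-0.003,"z":0,"roll":0,"grip":1},{"x":0,"y":-0.003,"z":0,"roll":0,"grip":1},{"x":0,"y":0,"z":0,"roll":0,"grip":1},{"x":0,"y":0,"z":0,"roll":0,"grip":1},{"x":0,"y":0,"z":0,"roll":0,"grip":1},{"x":0,"y":0,"z":0,"roll":0,"grip":1}]'; python3 st.py
```

```text
t: 11.68
position: [0.5314, -0.0561, 0.0294]
orientation: [-180.0, 0.0, 3.2]
ft_force: [1.1, -0.0, 0.3]
opening: 0.0005
11.6833 [ 0.5314 -0.0561  0.0294] board [ 0.0247 -0.0963  0.0294] [-179.9836    0.0281    3.1928] F board 1.136350427989641 -0.084152526448799 0.33697098288163985 0.0004980501646563076
```

```bash
python3 -m creep '[{"x":-0.0001,"y":0.002,"z":0,"roll":0,"grip":1},{"x":-0.0001,"y":0.002,"z":0,"roll":0,"grip":1},{"x":-0.0001,"y":0.002,"z":0,"roll":0,"grip":1},{"x":-0.0001,"y":0.002,"z":0,"roll":0,"grip":1},{"x":-0.0001,"y":0.002,"z":0,"roll":0,"grip":1},{"x":-0.0001,"y":0.002,"z":0,"roll":0,"grip":1},{"x":-0.0001,"y":0.002,"z":0,"roll":0,"grip":1},{"x":-0.0001,"y":0.002,"z":0,"roll":0,"grip":1},{"x":-0.0001,"y":0.002,"z":0,"roll":0,"grip":1},{"x":0,"y":0,"z":0,"roll":0,"grip":1},{"x":0,"y":0,"z":0,"roll":0,"grip":1}]'; python3 st.py
python3 -m creep '[{"x":-0.0001,"y":0.001,"z":0,"roll":0,"grip":1},{"x":-0.0001,"y":0.001,"z":0,"roll":0,"grip":1},{"x":0,"y":0,"z":0,"roll":0,"grip":1},{"x":0,"y":0,"z":0,"roll":0,"grip":1}]'; python3 st.py
```

```text
t: 12.6
position: [0.5307, -0.0379, 0.0296]
orientation: [-180.0, 0.0, 3.2]
ft_force: [-0.5, -0.3, 1.1]
opening: 0.0002
12.6 [ 0.5307 -0.0379  0.0296] board [ 0.025  -0.0781  0.0296] [-179.9816    0.001     3.2116] F board -0.47951891111284295 -0.3201095962669801 1.0902699629084716 0.00022421628349427695
t: 12.93
position: [0.5306, -0.0362, 0.0296]
orientation: [-180.0, -0.0, 3.2]
ft_force: [-1.3, -1.4, -0.1]
opening: 0.0002
12.9333 [ 0.5306 -0.0362  0.0296] board [ 0.025  -0.0763  0.0296] [-179.9932   -0.0069    3.1963] F board -1.3780891246445477 -1.3150337849536133 -0.14511184468859178 0.00021132701300440504
```

```bash
python3 -m creep '[{"x":-0.0001,"y":0.001,"z":0,"roll":0,"grip":1},{"x":-0.0001,"y":0.001,"z":0,"roll":0,"grip":1},{"x":0,"y":0,"z":0,"roll":0,"grip":1},{"x":0,"y":0,"z":0,"roll":0,"grip":1}]'; python3 st.py
python3 -m creep '[{"x":0,"y":0.001,"z":0,"roll":0,"grip":1},{"x":0,"y":0,"z":0,"roll":0,"grip":1},{"x":0,"y":0,"z":0,"roll":0,"grip":1}]'; python3 st.py
```

```text
t: 13.27
position: [0.5303, -0.0341, 0.0296]
orientation: [-180.0, -0.0, 3.2]
ft_force: [0.2, -1.1, 0.5]
opening: 0.0006
13.2667 [ 0.5303 -0.0341  0.0296] board [ 0.0248 -0.0743  0.0296] [-179.994    -0.0015    3.2005] F board 0.09603510124820566 -1.1129447998300472 0.45266067986521186 0.0005564567318235473
t: 13.52
position: [0.5303, -0.0332, 0.0296]
orientation: [-180.0, 0.0, 3.2]
ft_force: [-0.1, -1.2, 0.2]
opening: 0.0005
13.5167 [ 0.5303 -0.0332  0.0296] board [ 0.0249 -0.0733  0.0296] [-179.9972    0.0004    3.2001] F board -0.19679682406569393 -1.2168779801219345 0.2418784015839846 0.0005140229232521057
```

```bash
python3 -m creep '[{"x":0,"y":0.001,"z":0,"roll":0,"grip":1},{"x":0,"y":0,"z":0,"roll":0,"grip":1},{"x":0,"y":0,"z":0,"roll":0,"grip":1}]'; python3 st.py
```

```text
t: 13.77
position: [0.5304, -0.0322, 0.0297]
orientation: [-180.0, -0.0, 3.2]
ft_force: [0.3, -0.0, 0.8]
opening: 0.0002
13.7667 [ 0.5304 -0.0322  0.0297] board [ 0.0249 -0.0723  0.0297] [-179.9982   -0.0015    3.2001] F board 0.26499216843017476 -0.025424647617637665 0.8209408889897398 0.000151876667661359
```

```bash
for i in 1; do python3 -m creep '[{"x":0,"y":0.001,"z":0,"roll":0,"grip":1},{"x":0,"y":0,"z":0,"roll":0,"grip":1},{"x":0,"y":0,"z":0,"roll":0,"grip":1}]'; done; python3 st.py
python3 -m creep '[{"x":0,"y":0.001,"z":0,"roll":0,"grip":1},{"x":0,"y":0,"z":0,"roll":0,"grip":1},{"x":0,"y":0,"z":0,"roll":0,"grip":1}]'; python3 st.py
```

```text
t: 14.02
position: [0.5303, -0.0312, 0.0296]
orientation: [-180.0, -0.0, 3.2]
ft_force: [0.6, -0.7, 0.1]
opening: 0.0004
14.0167 [ 0.5303 -0.0312  0.0296] board [ 0.025  -0.0713  0.0296] [-179.997    -0.0007    3.1981] F board 0.5134918070562129 -0.7039321714949379 0.06314951038417471 0.0004006777331112074
t: 14.27
position: [0.5303, -0.0302, 0.0296]
orientation: [-180.0, 0.0, 3.2]
ft_force: [-0.2, -1.6, 0.3]
opening: 0.0005
14.2667 [ 0.5303 -0.0302  0.0296] board [ 0.025  -0.0703  0.0296] [-179.9979    0.006     3.2023] F board -0.2625508757632545 -1.6121656854137583 0.3189670077193264 0.0005161780747689486
```

```bash
python3 -m creep '[{"x":0,"y":0.001,"z":0,"roll":0,"grip":1},{"x":0,"y":0,"z":0,"roll":0,"grip":1},{"x":0,"y":0,"z":0,"roll":0,"grip":1}]'; python3 st.py
```

```text
t: 14.52
position: [0.5303, -0.0292, 0.0296]
orientation: [-180.0, 0.0, 3.2]
ft_force: [-0.7, -1.3, -0.2]
opening: 0.0005
14.5167 [ 0.5303 -0.0292  0.0296] board [ 0.025  -0.0693  0.0296] [-179.9974    0.0095    3.2   ] F board -0.7219647695915432 -1.2216868594270716 -0.18348119325043832 0.0005431191697528982
```

```bash
python3 -m creep '[{"x":0,"y":0.001,"z":0,"roll":0,"grip":1},{"x":0,"y":0,"z":0,"roll":0,"grip":1},{"x":0,"y":0,"z":0,"roll":0,"grip":1}]'; python3 st.py
python3 -m creep '[{"x":0,"y":0.001,"z":0,"roll":0,"grip":1},{"x":0,"y":0,"z":0,"roll":0,"grip":1},{"x":0,"y":0,"z":0,"roll":0,"grip":1}]'; python3 st.py
python3 - <<'E'
from h import *
im=viewer.get_image('side'); cv2.imwrite('pics/s5.png',cv2.resize(im['frame'][220:320,250:350],None,fx=6,fy=6,interpolation=2))
E
```

```text
t: 14.77
position: [0.5302, -0.0282, 0.0296]
orientation: [-180.0, 0.0, 3.2]
ft_force: [-0.3, -1.0, 0.4]
opening: 0.0006
14.7667 [ 0.5302 -0.0282  0.0296] board [ 0.0251 -0.0684  0.0296] [-179.9982    0.0117    3.1979] F board -0.3810117929868251 -1.0281002239480812 0.4063681018968908 0.0005784008387127513
t: 15.02
position: [0.5302, -0.0272, 0.0296]
orientation: [-180.0, 0.0, 3.2]
ft_force: [-1.6, -1.6, 1.1]
opening: 0.0002
15.0167 [ 0.5302 -0.0272  0.0296] board [ 0.0251 -0.0674  0.0296] [-180.        0.0142    3.2005] F board -1.7000387208857095 -1.5023304583020312 1.1185005406736244 0.00023563540523519955
```

View pics/s5.png

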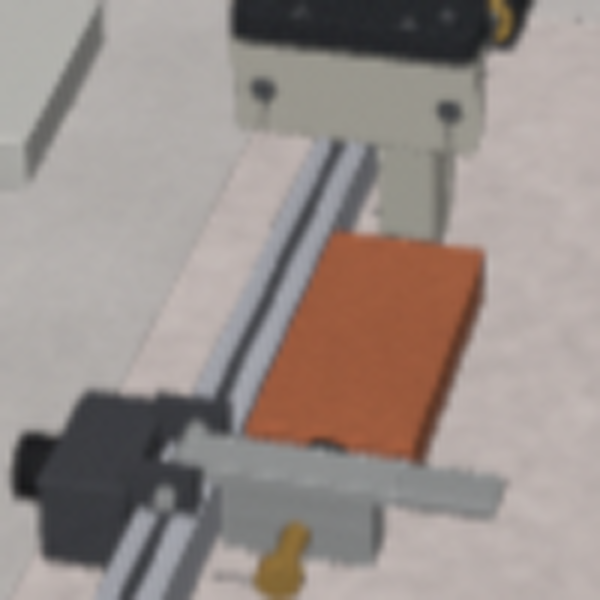

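Side view: the tile is flush on the fence, and its nose is right at the dark buffer, crop (325,447). I continue in small steps.

```bash
python3 -m creep '[{"x":0,"y":0.001,"z":0,"roll":0,"grip":1},{"x":0,"y":0,"z":0,"roll":0,"grip":1},{"x":0,"y":0,"z":0,"roll":0,"grip":1}]'; python3 st.py
python3 -m creep '[{"x":0,"y":0.001,"z":0,"roll":0,"grip":1},{"x":0,"y":0,"z":0,"roll":0,"grip":1},{"x":0,"y":0,"z":0,"roll":0,"grip":1}]'; python3 st.py
```

```text
t: 15.32
position: [0.5303, -0.0262, 0.0296]
orientation: [180.0, 0.0, 3.2]
ft_force: [-1.8, -3.0, 0.7]
opening: 0.0004
15.3167 [ 0.5303 -0.0262  0.0296] board [ 0.0252 -0.0664  0.0296] [179.9986   0.0087   3.1998] F board -1.9402274724881499 -2.888545408358022 0.6836037944566973 0.0003618151734952506
t: 15.57
position: [0.5303, -0.0253, 0.0296]
orientation: [180.0, 0.0, 3.2]
ft_force: [-1.8, -4.3, 1.3]
opening: 0.0001
15.5667 [ 0.5303 -0.0253  0.0296] board [ 0.0252 -0.0654  0.0296] [179.9954   0.0089   3.199 ] F board -2.073311081614368 -4.154051701900909 1.3314010791228017 0.00011775381343078135
```

```bash
python3 -m creep '[{"x":0,"y":0.001,"z":0,"roll":0,"grip":1},{"x":0,"y":0,"z":0,"roll":0,"grip":1},{"x":0,"y":0,"z":0,"roll":0,"grip":1}]'; python3 st.py
```

```text
t: 15.82
position: [0.5303, -0.0243, 0.0296]
orientation: [180.0, 0.0, 3.2]
ft_force: [-1.7, -3.3, 2.4]
opening: 0.0003
15.8167 [ 0.5303 -0.0243  0.0296] board [ 0.0253 -0.0644  0.0296] [179.9948   0.0072   3.2006] F board -1.8999635927898955 -3.2328946176178257 2.4413544569528858 0.00032715584338555484
```

```bash
python3 -m creep '[{"x":0,"y":0.001,"z":0,"roll":0,"grip":1},{"x":0,"y":0,"z":0,"roll":0,"grip":1},{"x":0,"y":0,"z":0,"roll":0,"grip":1}]'; python3 st.py
```

```text
t: 16.07
position: [0.5302, -0.0234, 0.0296]
orientation: [180.0, 0.0, 3.2]
ft_force: [-2.7, -4.0, 1.9]
opening: 0.0007
16.0667 [ 0.5302 -0.0234  0.0296] board [ 0.0253 -0.0636  0.0296] [179.9815   0.0143   3.1964] F board -2.90252010495095 -3.859755278853585 1.8773174267374868 0.0007001399426337055
```

```bash
python3 -m creep '[{"x":0,"y":0.0005,"z":0,"roll":0,"grip":1},{"x":0,"y":0,"z":0,"roll":0,"grip":1},{"x":0,"y":0,"z":0,"roll":0,"grip":1}]'; python3 st.py
```

```text
t: 16.32
position: [0.5303, -0.0233, 0.0297]
orientation: [180.0, 0.0, 3.2]
ft_force: [-3.0, -6.7, 1.8]
opening: 0.0005
16.3167 [ 0.5303 -0.0233  0.0297] board [ 0.0254 -0.0635  0.0297] [179.9501   0.0053   3.1935] F board -3.3920354166001943 -6.48611942579883 1.819357124960988 0.00045027557175938304
```

```bash
python3 -m creep '[{"x":0,"y":0.0005,"z":0,"roll":0,"grip":1},{"x":0,"y":0,"z":0,"roll":0,"grip":1},{"x":0,"y":0,"z":0,"roll":0,"grip":1}]'; python3 st.py
```

```text
t: 16.57
position: [0.5303, -0.0231, 0.0297]
orientation: [179.9, 0.0, 3.2]
ft_force: [-2.2, -7.1, 1.2]
opening: 0.0004
16.5667 [ 0.5303 -0.0231  0.0297] board [ 0.0254 -0.0633  0.0297] [179.9189   0.0058   3.1937] F board -2.571182712404862 -6.940524845413835 1.2217477802585766 0.000394554603231993
```

```bash
python3 -m creep '[{"x":0,"y":0.0005,"z":0,"roll":0,"grip":1},{"x":0,"y":0,"z":0,"roll":0,"grip":1},{"x":0,"y":0,"z":0,"roll":0,"grip":1},{"x":0,"y":0,"z":0,"roll":0,"grip":1}]'; python3 st.py
```

```text
t: 16.9
position: [0.5304, -0.023, 0.0298]
orientation: [179.9, -0.0, 3.2]
ft_force: [-3.6, -9.0, 1.7]
opening: 0.0004
16.9 [ 0.5304 -0.023   0.0298] board [ 0.0255 -0.0632  0.0298] [179.8917  -0.0039   3.1852] F board -4.129962965994597 -8.782341635188894 1.7349039764303336 0.00037264323054424735
```

```bash
python3 -m creep '[{"x":0,"y":0,"z":0,"roll":0,"grip":1},{"x":0,"y":0,"z":0,"roll":0,"grip":1},{"x":0,"y":0,"z":0,"roll":0,"grip":1}]'; python3 st.py
```

```text
t: 17.15
position: [0.5304, -0.023, 0.0298]
orientation: [179.9, -0.0, 3.2]
ft_force: [-2.5, -9.4, 1.8]
opening: 0.0004
17.15 [ 0.5304 -0.023   0.0298] board [ 0.0255 -0.0631  0.0298] [179.8923  -0.0046   3.1859] F board -3.0110360891159145 -9.27551484831609 1.7647341582071048 0.00040014104136984783
```

```bash
python3 -m creep '[{"x":0,"y":0.0003,"z":0,"roll":0,"grip":1},{"x":0,"y":0,"z":0,"roll":0,"grip":1},{"x":0,"y":0,"z":0,"roll":0,"grip":1},{"x":0,"y":0,"z":0,"roll":0,"grip":1},{"x":0,"y":0,"z":0,"roll":0,"grip":1},{"x":0,"y":0,"z":0,"roll":0,"grip":1},{"x":0,"y":0,"z":0,"roll":0,"grip":1},{"x":0,"y":0,"z":0,"roll":0,"grip":1}]'; python3 st.py; python3 -m creep '[{"x":0,"y":0,"z":0,"roll":0,"grip":1},{"x":0,"y":0,"z":0,"roll":0,"grip":1},{"x":0,"y":0,"z":0,"roll":0,"grip":1},{"x":0,"y":0,"z":0,"roll":0,"grip":1},{"x":0,"y":0,"z":0,"roll":0,"grip":1},{"x":0,"y":0,"z":0,"roll":0,"grip":1},{"x":0,"y":0,"z":0,"roll":0,"grip":1},{"x":0,"y":0,"z":0,"roll":0,"grip":1}]'; python3 st.py
```

```text
t: 17.82
position: [0.5305, -0.0229, 0.0299]
orientation: [179.9, -0.0, 3.2]
ft_force: [-2.7, -9.9, 1.7]
opening: 0.0001
17.8167 [ 0.5305 -0.0229  0.0299] board [ 0.0256 -0.063   0.0299] [179.8741  -0.0083   3.1849] F board -3.2569984410107606 -9.75455038128175 1.7176904818316965 0.00012324228332120994
t: 18.48
position: [0.5305, -0.0228, 0.0299]
orientation: [179.9, -0.0, 3.2]
ft_force: [-2.8, -9.6, 1.3]
opening: 0.0004
18.4833 [ 0.5305 -0.0228  0.0299] board [ 0.0256 -0.063   0.0299] [179.8765  -0.0061   3.1842] F board -3.3255011411186874 -9.397099228820402 1.3076753316708438 0.0004192727805870934
```

```bash
python3 -m creep '[{"x":0,"y":-0.001,"z":0,"roll":0,"grip":1},{"x":0,"y":-0.001,"z":0,"roll":0,"grip":1},{"x":0,"y":-0.002,"z":0,"roll":0,"grip":1},{"x":0,"y":-0.004,"z":0,"roll":0,"grip":1},{"x":0,"y":-0.01,"z":0,"roll":0,"grip":1},{"x":0,"y":-0.02,"z":0,"roll":0,"grip":1},{"x":0,"y":-0.02,"z":0.02,"roll":0,"grip":1},{"x":0,"y":-0.03,"z":0.03,"roll":0,"grip":1},{"x":0,"y":-0.035,"z":0.03,"roll":0,"grip":1},{"x":0,"y":-0.035,"z":0.02,"roll":0,"grip":1},{"x":0,"y":-0.035,"z":0,"roll":0,"grip":1},{"x":0,"y":-0.035,"z":0,"roll":0,"grip":1}]'; python3 -m creep '[{"x":-0.01,"y":-0.035,"z":0,"roll":0,"grip":1},{"x":-0.01,"y":-0.035,"z":0,"roll":0,"grip":1},{"x":-0.01,"y":-0.035,"z":0,"roll":0,"grip":1},{"x":-0.01,"y":-0.035,"z":0,"roll":0,"grip":1},{"x":0,"y":0,"z":0,"roll":0,"grip":1},{"x":0,"y":0,"z":0,"roll":0,"grip":1}]'
python3 - <<'E'
from h import *
s=viewer.get_image('side');t=viewer.get_image('top');np.save('pics/s6.npy',s,allow_pickle=True);np.save('pics/t6.npy',t,allow_pickle=True)
hsv=cv2.cvtColor(t['frame'],cv2.COLOR_BGR2HSV);m=cv2.inRange(hsv,(0,110,60),(12,255,255))
for c in cv2.findContours(m,cv2.RETR_EXTERNAL,cv2.CHAIN_APPROX_NONE)[0]:
    if 300<cv2.contourArea(c)<3000:
        P=b(plane(t,c.reshape(-1,2),.038))[:,:2].astype(np.float32)*1000; r=cv2.minAreaRect(P); print(r,cv2.boxPoints(r).round(1).tolist())
a=cv2.convertScaleAbs(cv2.resize(t['frame'][180:280,190:320],None,fx=4.4,fy=4.4,interpolation=2),alpha=1.5)
c=cv2.resize(s['frame'][220:320,250:350],None,fx=3.5,fy=3.5,interpolation=2)
o=np.zeros((440+350,572,3),np.uint8);cv2.imwrite('pics/f1.png',a);cv2.imwrite('pics/f2.png',c)
E
```

```text
t: 19.48
position: [0.5315, -0.2484, 0.1288]
orientation: [179.9, -0.2, 3.2]
ft_force: [0.4, 0.1, -0.2]
opening: 0.0001
t: 19.98
position: [0.4891, -0.3877, 0.1259]
orientation: [-180.0, -0.0, 3.0]
ft_force: [-0.2, 0.7, 0.1]
opening: 0.0005
((-88.51261901855469, 132.04627990722656), (43.38567352294922, 42.695762634277344), 85.8387451171875) [[-111.4000015258789, 112.0], [-68.80000305175781, 108.9000015258789], [-65.5999984741211, 152.10000610351562], [-108.19999694824219, 155.1999969482422]]
((23.649518966674805, 4.9514312744140625), (108.83466339111328, 48.74465560913086), 89.84912109375) [[-0.8999999761581421, -49.400001525878906], [47.900001525878906, -49.5], [48.20000076293945, 59.29999923706055], [-0.6000000238418579, 59.400001525878906]]
```

View pics/f1.png

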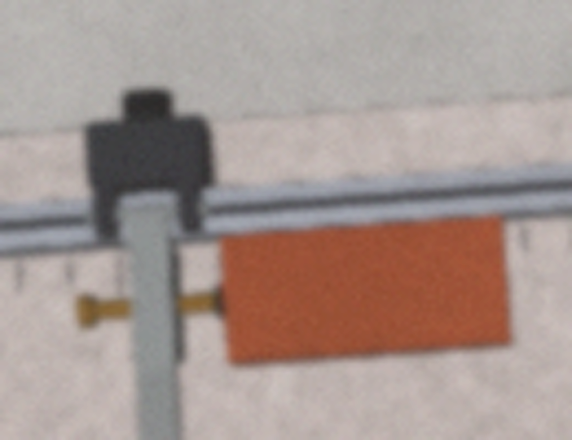

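View pics/f2.png

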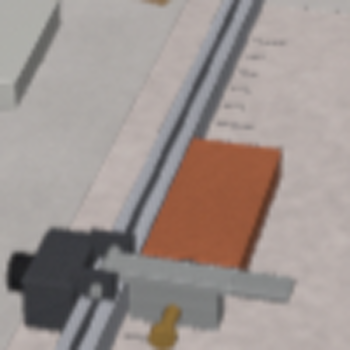

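The tile is flush: yaw differs from the fence by 0.15°, and its edge meets the fence along its whole length. Its nose touches the buffer at crop (224,300). The carriage still spans u 210–238, the disc hasn't moved, and the arm is clear.

```bash
python3 -c "
from rig import arm
print(arm.sign_off())"
```

```text
the job is handed in; nothing more can be done
None
```

The job is handed in at about 20 s of the 61 s allowed, with the stop down and the tile pressed home against the buffer. No verdict is reported, so this rests on my own checks.

**What I did**
- **Stop:** I pushed it over from behind with the shut fingers and pressed it onto its end stop with about 11 N. The fingertip stopped at 49 mm, the height expected for fully down.
- **Tile:** I squared it to the fence with a two-finger side push, then slid it along by its tail. It met the buffer, went home, and was held at about 9–10 N at the wrist for about 1.6 s. The arm then backed off.

**Last checks**
- **Flush:** the tile's angle is within 0.15° of the fence, and its edge meets the fence along its length.
- **Buffer:** the tile's nose touches the buffer in both views.
- **Carriage:** it sits at the same pixels as before, to within about half a pixel, so it was not shoved.
- **Disc and rib:** the disc's last measurement agrees with its first to within 3 mm, but I took the two at slightly different heights. I last looked at both after the side push and both were in place. The arm did not go near either after that.

**What disagreed**
- **Tile position:** the camera put its centre at x = 23.6 mm rather than 25. I took this as calibration and edge-mask error, because the picture shows no gap.
- **Upward force:** I saw about 6 N upward on the fingers partway through the slide. I took it as the fingers dragging on the tile's end, backed off and re-approached, and it fell to about 2 N or less.
- **Force on the buffer:** I did not measure this directly. Allowing for friction, it was probably 7–8 N.

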